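Hang the washed beaker on the draining rack

TASK

The small clear beaker standing upside down on the bench has just been washed. Pick it up and hang it to drain on the free blue peg of the white draining rack: tilt it in line with the slanted peg, slide it straight down along the peg until the peg's tip is at its bottom, and let go. Leave the upright beaker and the white-capped bottle standing where they are.

Things in the scene. Friction and masses are not known exactly. Their poses are not given: they have to be found in the camera images.
- beaker_center (a point): Centre (on the axis, half-way up) of the washed clear beaker: upside down, mouth on the bench, 60 mm tall, 50 g. Outside diameter 50 mm at the closed bottom, 55 at mid-height, 60 at 52 mm from the bottom, then a rim of 67 (70 over the spout). Bottom 3 mm thick; inside empty, at least 40 mm wide, 57 deep. z axis: from closed bottom to mouth, straight down at the start.
- free_peg_tip (a point): Centre of the free blue peg's tip. z axis: outward along the peg, up and towards the robot, 30 degrees from vertical; y: level, along the fixed rack. Peg 24 mm thick, 82 long, square on a slanted white board 230 wide. A like peg 140 mm to one side along y carries a fixed beaker. Fully on, the beaker's centre is 27 mm below the tip along the peg; let go, it swings up to 20 degrees and stays.
- upright_beaker_center (a point): Centre, half-way up, of a similar clear beaker that stands mouth up, 64 mm tall, 73 mm wide at the rim. To be left alone.
- capped_bottle_center (a point): Centre, half-way up, of a small clear bottle with a ribbed white cap, 57 mm in diameter, 101 mm tall, standing upright. To be left alone.

How it is judged:
On the way:
1. the upside-down beaker is held with its mouth at the free peg's tip, in line with the peg (within 18 degrees and 20 mm) (z of beaker_center in the frame of free_peg_tip between -0.01 and 0.06 m and angle between the z axis of beaker_center and the z axis of free_peg_tip, either way round below 0.314 rad and x of beaker_center in the frame of free_peg_tip between -0.02 and 0.02 m and y of beaker_center in the frame of free_peg_tip between -0.02 and 0.02 m), for 0.05 s.
At the end, for the whole second after the job is handed in: The washed beaker hangs at rest on the free peg, the peg inside it up to its bottom: its centre lies 12 to 40 mm below the peg's tip along the peg and within 22 mm of the peg's axis either way, its axis within 30 degrees of the peg's (z of beaker_center in the frame of free_peg_tip between -0.04 and -0.012 m and x of beaker_center in the frame of free_peg_tip between -0.022 and 0.022 m and y of beaker_center in the frame of free_peg_tip between -0.022 and 0.022 m and angle between the z axis of beaker_center and the z axis of free_peg_tip, either way round below 0.52 rad and linear speed of beaker below 0.04 m/s and angular speed of beaker below 1.5 rad/s); the robot touches nothing.
It fails at once if the beaker that stands mouth up is moved by more than 30 mm or tipped by more than 20 degrees (distance of upright_beaker_center from where it was at the start of the episode above 0.03 m or angle between upright_beaker_center's own z axis and vertical above 0.35 rad).
It fails at once if the small white-capped bottle is moved by more than 30 mm or tipped by more than 20 degrees (distance of capped_bottle_center from where it was at the start of the episode above 0.03 m or angle between capped_bottle_center's own z axis and vertical above 0.35 rad).
It also fails if it takes over 38 s, if anything falls off the work surface, if the arm or the gripper's body presses on something with over 40 N, if the wrist force passes 120 N, or if a joint passes its speed limit or range.

ROBOT

A 7-joint arm with a two-finger parallel gripper is mounted at the origin on a cart in front of the work surface, level with it; the furniture and walls round the work are solid. World frame = base frame: x ahead of the robot, y to its left, z up, the work surface at z = 0. Lengths are in m, angles in rad, forces in N, time in s.
With the tool pointing down it reaches from about 0.425 to 0.95 m from the base axis. Payload 16.7 kg.
Tool frame: the origin (TCP) lies midway between the tips of the shut fingers; the grasp point (between the pads) lies 19 mm behind it; z points along the fingers, y is the line along which they close (so a half turn about z gives the same grasp; the last joint's range is limited). The gripper opens to 94 mm and grips with 3 to 60 N. Pads are 16 mm wide; open, the fingers measure 119 mm over their backs; the gripper's body (75 mm by 177 mm) begins 78 mm behind the grasp point.
Start: joints at [1.087, 0.426, 0.074, 1.606, -0.034, 1.111, -0.067], TCP at [0.221, -0.638, 0.205] pointing down, gripper open.
Joint ranges: [-2.85, 2.85], [-0.5, 2.14], [-1.23, 1.37], [0.21, 2.46], [-1.02, 4.16], [0.16, 2.05], [-2.73, 2.73]. Speed limits (rad/s): [1.89, 1.89, 2.39, 2.39, 3.01, 3.01, 3.01].

INTERFACE

Orientations are given as a unit quaternion [w, x, y, z].
In Python, from workcell import * gives the robot as it stands. The module is installed in compiled form; this text tells all that it offers.
- The arm moves only by the tool apply_moves, never from a script. Its argument "targets" is a list of rows, each an object with "dp": the shift along the tool's x, y, z in m, a list of three; "delta_rot": the turn, a rotation vector about the tool's x, y, z in rad, a list of three; "jaw": the gripper's target within -1 to 1 (fully open at 1, half-way at 0, shut at -1). A call has exactly 5 rows; each row shifts and turns the commanded pose from where the row before left it, along the tool's axes as they then stand; what a row does not reach is not made up. A row lasts 1/10 s, in which the tool goes at most 50 mm and 8.59 degrees, less where a joint would pass 70% of its speed; a pose out of reach is approached as far as the arm can. A call with a gripper value outside its range is refused whole. The fingers move at their own pace and stop on an object; the grip force is fixed at half the most. Time passes only in rows, so rows that do not move let the fingers close, or fill a call up. It gives the time, the measured TCP pose, the force, the opening and the grip force at its end, in the units of the state.
- get_state(): the state, without advancing time (a new reading comes with each control period).
- capture(name): name is "side" or "top" or "wrist"; returns the picture (480x640x3 uint8, red, green, blue); there is no depth.
- camera_model(name): a dict with "intrinsics" (3x3 intrinsics, pixels), "distortion" ([k1, k2, p1, p2, k3] as OpenCV has them; the pictures are not rectified), "T" (4x4, takes a point from camera to world coordinates). Camera axes: x right, y up, looking along -z (the intrinsics and any distortion apply to the point x, -y, -z); pixel columns grow to the right and rows downward; lengths in m; the calibration is good to about 2 mm. A picture is of the moment at which its call begins: read the wrist's pose just before it. camera_model takes no time and is no camera call; for the wrist camera it gives the pose at the moment of the call.
- finish_job(): hands the job in; it is judged then, once.
The state is a dict: "time": time; "joints": joint angles; "joint_velocities": joint speeds; "joint_torque": joint torques, N m; "position": TCP position; "eef_rot": TCP orientation; "ft_force": force on the tool from outside, world axes, zero at the start; "wrist_torque": the same for the moment, N m; "finger_gap": finger opening in m; "grip_force": force on a finger pad.
Only numpy, scipy, OpenCV 4.12 (cv2) and the standard library are available. Lean on these libraries where they do the work, as an engineer would, in place of code of your own. Each camera call takes 0.05 s, during which the arm holds its last target. There are 200 camera calls.

## Working session

There is one attempt and no reset: what is moved stays moved. The work goes in short steps, Python scripts to look and compute and a tool call to move; the robot and the scene stay as the last step left them, time stands still between calls to the robot, and variables do not carry over. Pictures are saved under pics/ and viewed, at most 13 in all, crops included, and the job is handed in when it is done.

Besides the shell and the picture viewer there is one more tool, called after "Request:" by a JSON object that holds its "method" and its "body". apply_moves: Moves the arm, as the interface text tells. Its arguments: {"type":"object","properties":{"targets":{"type":"array"}},"required":["targets"]}

```bash
mkdir -p pics
python3 - <<'E'
from workcell import *
import cv2,numpy as np
s=get_state();print(s)
for n in ("side","top","wrist"):
    m=camera_model(n);print(n,np.round(m["intrinsics"],1).tolist(),np.round(m["distortion"],4),np.round(m["T"],3).tolist())
    if n!="wrist": cv2.imwrite(f"pics/{n}0.png",capture(n)[:,:,::-1])
E
```

```text
{'time': 0.0, 'joints': array([ 1.0875183 ,  0.42670161,  0.07387041,  1.60659971, -0.03407173,
        1.11078143, -0.06709933]), 'joint_velocities': array([-0.00070888,  0.000494  , -0.00035817, -0.00055791,  0.00154787,
       -0.00100989,  0.00030192]), 'joint_torque': array([ 5.39422617e-04, -9.35802841e+01,  3.66733566e+00, -4.54175127e+01,
       -4.87717381e-02,  2.03401950e-02,  1.33421931e-04]), 'position': array([ 0.22095114, -0.6373618 ,  0.20479969]), 'eef_rot': array([-5.93689034e-04,  9.86109123e-01,  1.66097621e-01, -1.61903331e-04]), 'ft_force': array([-0.13209037,  0.53013114,  0.33731314]), 'wrist_torque': array([-0.03234849, -0.00831423,  0.01411498]), 'grip_force': 0.0, 'finger_gap': 0.09449171709464559}
side [[566.4, 0.0, 316.4], [0.0, 566.4, 238.8], [0.0, 0.0, 1.0]] [-0.0509  0.      0.      0.      0.    ] [[-0.946, 0.135, -0.295, 0.179], [-0.325, -0.372, 0.87, 0.916], [0.007, 0.918, 0.395, 0.564], [0.0, 0.0, 0.0, 1.0]]
top [[599.3, 0.0, 314.3], [0.0, 599.3, 235.2], [0.0, 0.0, 1.0]] [-0.202  0.     0.     0.     0.   ] [[0.015, 0.988, -0.152, 0.338], [-1.0, 0.014, -0.002, -0.075], [0.0, 0.152, 0.988, 1.402], [0.0, 0.0, 0.0, 1.0]]
wrist [[349.4, 0.0, 316.9], [0.0, 349.4, 237.3], [0.0, 0.0, 1.0]] [-0.0363  0.      0.      0.      0.    ] [[0.328, 0.915, 0.236, 0.292], [-0.945, 0.317, 0.082, -0.614], [0.0, -0.25, 0.968, 0.384], [0.0, 0.0, 0.0, 1.0]]
```

View pics/side0.png

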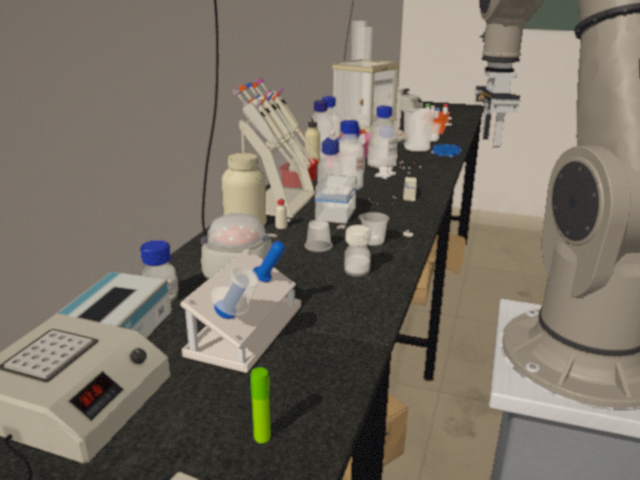

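View pics/top0.png

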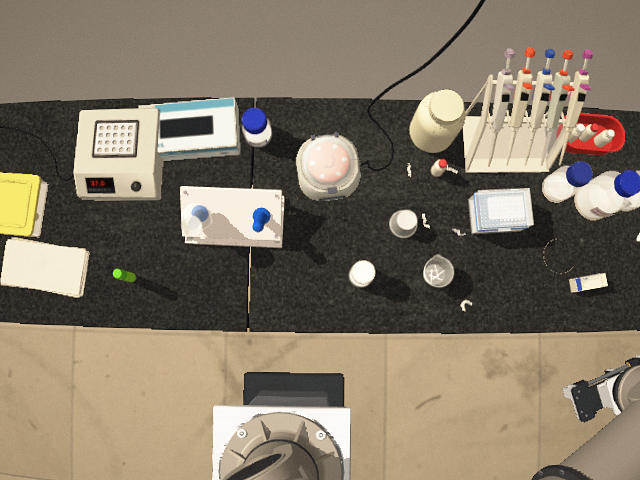

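Side: rack with free peg tip near (279,246), washed beaker (318,236), upright beaker (374,228), bottle (357,250). Top: free peg near (262,216), washed beaker (404,223), upright (438,270), bottle (363,273). Now I'll zoom in for precise pixels.

```bash
cat > h.py <<'E'
from workcell import *
import cv2,numpy as np
from scipy.spatial.transform import Rotation as R
def ray(n,px,m=None):
    m=m or camera_model(n)
    u=cv2.undistortPoints(np.array([[px]],float),np.array(m["intrinsics"]),np.array(m["distortion"]))[0,0]
    T=np.array(m["T"]);d=T[:3,:3]@np.array([u[0],-u[1],-1]);return T[:3,3],d/np.linalg.norm(d)
def plane(n,px,z,m=None):
    o,d=ray(n,px,m);return o+d*(z-o[2])/d[2]
def tri(*obs):
    A=np.zeros((3,3));b=np.zeros(3);L=[ray(*o) for o in obs]
    for o,d in L:
        P=np.eye(3)-np.outer(d,d);A+=P;b+=P@o
    x=np.linalg.solve(A,b)
    return x,[np.linalg.norm((np.eye(3)-np.outer(d,d))@(x-o))*1e3 for o,d in L]
def proj(n,p,m=None):
    m=m or camera_model(n);T=np.linalg.inv(m["T"]);c=T[:3,:3]@p+T[:3,3]
    return cv2.projectPoints(np.array([[c[0],-c[1],-c[2]]]),np.zeros(3),np.zeros(3),np.array(m["intrinsics"]),np.array(m["distortion"]))[0][0,0]
E
python3 - <<'E'
from h import *
t=cv2.imread("pics/top0.png");s=cv2.imread("pics/side0.png")
a=cv2.resize(t[175:300,170:290],None,fx=3.3,fy=3.3,interpolation=cv2.INTER_CUBIC)
b=cv2.resize(t[195:300,335:465],None,fx=3,fy=3,interpolation=cv2.INTER_CUBIC)
c=cv2.resize(s[205:375,180:400],None,fx=3,fy=3)
W=np.zeros((600,800,3),np.uint8);W[:b.shape[0],:b.shape[1]]=b
a=cv2.resize(t[180:255,175:290],None,fx=3.4,fy=3.4,interpolation=cv2.INTER_CUBIC);W[:a.shape[0],400:400+a.shape[1]]=a[:,:400]
c=cv2.resize(s[205:300,180:400],None,fx=3,fy=3,interpolation=cv2.INTER_CUBIC)[:280];W[320:600,:660]=c
cv2.imwrite("pics/z.png",W)
for n,i in (("top",t),("side",s)):
    hsv=cv2.cvtColor(i,cv2.COLOR_BGR2HSV);m=cv2.inRange(hsv,(100,150,60),(125,255,255))
    k,l,st,ce=cv2.connectedComponentsWithStats(m)
    for j in range(1,k):
        if st[j,4]>25: print(n,st[j],ce[j].round(1))
E
```

```text
top [545  52  10   6  32] [549.3  55. ]
top [242 107  25  27 507] [254.2 120.2]
top [567 162  25  25 440] [579.  173.7]
top [615 170  25  27 538] [627.3 183.3]
top [253 208  17  24 292] [259.9 218.4]
top [576 279   6  12  40] [578.4 284.1]
side [315  98  19  13 107] [325.7 103.2]
side [378 107  13  10 120] [384.  111.5]
side [341 121  18  13 183] [349.4 127. ]
side [323 141  14  13 115] [329.6 147.9]
side [433 144  27  12 253] [446.1 149.6]
side [141 241  30  24 573] [155.2 252.6]
side [254 241  30  40 512] [269.7 261. ]
side [215 307  18  11  61] [222.6 313.6]
```

View pics/z.png

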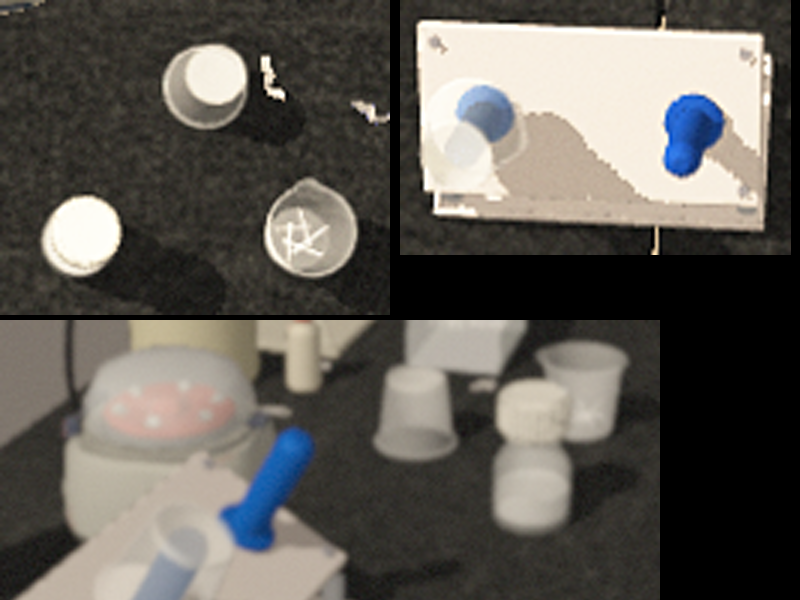

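The zoom shows: washed beaker's closed bottom at top (407,220) / side (318.7,224); mouth at (403.3,224); bottle cap (363.7,271.7); upright rim (439,272.7); peg tip top (258.2,227) / side (278.7,245); peg root top (261.5,216) / side (262,274).

Run:
```python
from h import *
r=lambda x:np.round(x,4)
print("wb top",r(plane("top",(407,220),.06)),"mouth",r(plane("top",(403.3,224),.004)),"side",r(plane("side",(318.7,224.3),.06)))
print("bottle",r(plane("top",(363.7,271.7),.101)),"side",r(plane("side",(180+534/3,205+75/3.),.101)))
print("upr",r(plane("top",(439,272.7),.064)))
t,e=tri(("top",(258.2,227.1)),("side",(278.7,245)));print("tip",r(t),r(e))
b,e=tri(("top",(261.5,215.9)),("side",(262.3,274)));print("base",r(b),r(e));d=t-b;print(np.linalg.norm(d),r(d/np.linalg.norm(d)))
# board edges: level lines
for z,(p,q) in {.15:((418,20),(763,35)),.06:((435,213),(765,229))}.items():
    P,Q=[plane("top",((u-400)/3.4+175,v/3.4+180),z) for u,v in (p,q)];print(r(P),r(Q),np.degrees(np.arctan2((P-Q)[0],(P-Q)[1])))
```

```text
wb top [ 0.5821 -0.2835  0.06  ] mouth [ 0.5825 -0.2832  0.004 ] side [ 0.5782 -0.2767  0.06  ]
bottle [ 0.4587 -0.1811  0.101 ] side [ 0.4559 -0.1773  0.101 ]
upr [ 0.4617 -0.355   0.064 ]
tip [0.5462 0.0473 0.1459] [0.2469 0.2469]
base [0.5819 0.0467 0.0807] [0.9666 0.9666]
0.07435817134179495 [-0.4803  0.0077  0.8771]
[0.634  0.2196 0.15  ] [ 0.6264 -0.0012  0.15  ] 1.9629928023520158
[0.5224 0.2222 0.06  ] [ 5.151e-01 -3.000e-04  6.000e-02] 1.892660901189612
```

Request:
{"method": "apply_moves", "body": {"targets": [{"dp":[0.04,-0.02,0],"delta_rot":[0,0,0.122],"jaw":1},{"dp":[0.035,-0.025,0],"delta_rot":[0,0,0.122],"jaw":1},{"dp":[0.03,-0.03,0],"delta_rot":[0,0,0.122],"jaw":1},{"dp":[0.03,-0.033,0],"delta_rot":[0,0,0],"jaw":1},{"dp":[0.03,-0.033,0],"delta_rot":[0,0,0],"jaw":1}]}}

```text
time: 0.6
position: [0.3714, -0.4757, 0.2053]
eef_rot: [-0.0, 1.0, -0.016, -0.0]
ft_force: [0.3, -0.9, -0.7]
finger_gap: 0.094
grip_force: 0.0
```

Request:
{"method": "apply_moves", "body": {"targets": [{"dp":[0.033,-0.033,0],"delta_rot":[0,0,0],"jaw":1},{"dp":[0.033,-0.033,0],"delta_rot":[0,0,0],"jaw":1},{"dp":[0.033,-0.033,0],"delta_rot":[0,0,0],"jaw":1},{"dp":[0.033,-0.033,0],"delta_rot":[0,0,0],"jaw":1},{"dp":[0.0,0.0,0],"delta_rot":[0,0,0],"jaw":1}]}}

```text
time: 1.1
position: [0.5116, -0.3436, 0.205]
eef_rot: [-0.001, 1.0, -0.012, 0.001]
ft_force: [0.3, -0.7, -0.4]
finger_gap: 0.0938
grip_force: 0.0
```

```bash
cat >> h.py <<'E'
psi=np.radians(-1.93)
def go(p,tilt=0):
    "shift and turn, in tool axes, to TCP position p with tool leaning by tilt (rad)"
    s=get_state();Rc=R.from_quat(s["eef_rot"],scalar_first=True)
    Rt=R.from_euler('z',psi)*R.from_euler('y',-tilt)*R.from_euler('x',np.pi)
    print("dp",(Rc.inv().apply(np.array(p)-s["position"])).round(4),"rot",(Rc.inv()*Rt).as_rotvec().round(4),"pos",s["position"].round(4),"t",s["time"],"F",s["ft_force"].round(1),"gap",round(s["finger_gap"],4),"j",s["joints"].round(2))
E
python3 - <<'E'
from h import *
go((.581,-.281,.12))
m=camera_model("wrist");i=capture("wrist");cv2.imwrite("pics/w1.png",i[:,:,::-1])
print(proj("wrist",np.array([.581,-.281,.06]),m),proj("wrist",np.array([.581,-.281,.0]),m))
np.save("m1.npy",m,allow_pickle=True)
E
```

```text
dp [ 0.0678 -0.064   0.0853] rot [-0.0025 -0.0011  0.0099] pos [ 0.5116 -0.3436  0.205 ] t 1.1 F [ 0.3 -0.7 -0.4] gap 0.0938 j [ 0.5   0.33 -0.02  1.74  0.    1.07 -1.11]
[245.57127519 155.34215624] [256.716558   154.16516148]
```

View pics/w1.png

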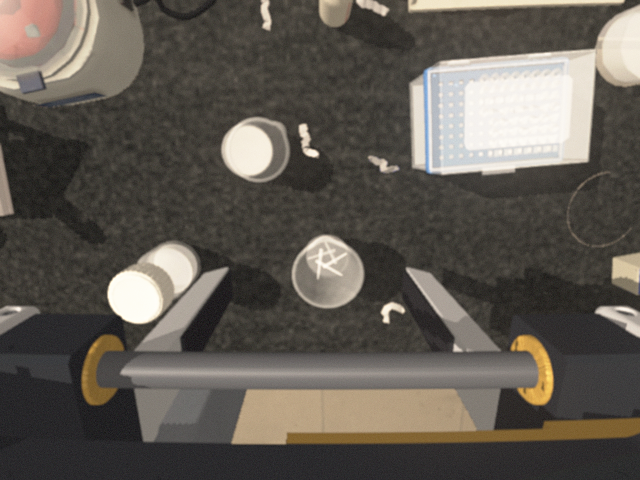

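Washed beaker: closed bottom at (247,150), mouth at (256,149); the prediction was (245.6,155), so x shifts a few mm.

Run:
```python
from h import *
m=np.load("m1.npy",allow_pickle=True).item()
print(plane("wrist",(247,150),.06,m),plane("wrist",(256,149),.004,m))
go((.583,-.281,.11))
```

```text
[ 0.58567894 -0.28262887  0.06      ] [ 0.58640801 -0.28125788  0.004     ]
dp [ 0.0722 -0.0674  0.0951] rot [-0.0013  0.0001  0.0069] pos [ 0.509  -0.3466  0.205 ] t 1.15 F [-0.2 -0.8 -0.9] gap 0.094 j [ 0.5   0.33 -0.01  1.74  0.    1.07 -1.11]
```

Request:
{"method": "apply_moves", "body": {"targets": [{"dp":[0.035,-0.033,0],"delta_rot":[0,0,0.007],"jaw":1},{"dp":[0.035,-0.033,0],"delta_rot":[0,0,0],"jaw":1},{"dp":[0.003,0,0.045],"delta_rot":[0,0,0],"jaw":1},{"dp":[0,0,0.045],"delta_rot":[0,0,0],"jaw":1},{"dp":[0,0,0.005],"delta_rot":[0,0,0],"jaw":1}]}}

```text
time: 1.65
position: [0.5785, -0.2858, 0.1053]
eef_rot: [-0.001, 1.0, -0.02, -0.004]
ft_force: [-1.1, -0.4, -1.2]
finger_gap: 0.0937
grip_force: 0.0
```

Run:
```python
from h import *
m=camera_model("wrist");i=capture("wrist")
go((.584,-.282,.017))
cv2.imwrite("pics/w2.png",i[:,:,::-1])
for p in ((.584,-.282,.06),(.584,-.282,.0)): print(proj("wrist",np.array(p),m))
```

```text
dp [ 0.0048 -0.0046  0.0906] rot [-0.0016  0.0056 -0.0066] pos [ 0.5796 -0.2865  0.1076] t 1.7 F [-0.   0.2 -0.1] gap 0.094 j [ 0.39  0.48 -0.04  1.75  0.02  0.92 -1.27]
[309.9505436  253.28401587]
[311.42523921 231.68792591]
```

View pics/w2.png

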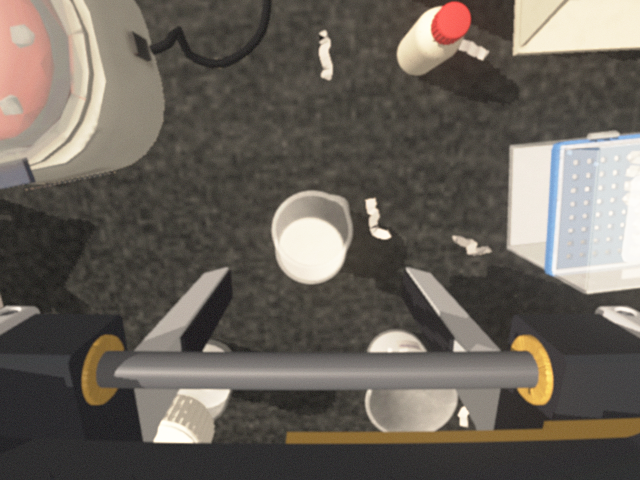

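Bottom disc at (311,249) against a predicted (310,253): x is about 0.586, y is right. I'll descend and grip.

Request:
{"method": "apply_moves", "body": {"targets": [{"dp":[0.006,-0.004,0.01],"delta_rot":[0,0,0],"jaw":1},{"dp":[0,0,0.03],"delta_rot":[0,0,0],"jaw":1},{"dp":[0,0,0.03],"delta_rot":[0,0,0],"jaw":1},{"dp":[0,0,0.02],"delta_rot":[0,0,0],"jaw":1},{"dp":[0,0,0],"delta_rot":[0,0,0],"jaw":1}]}}

```text
time: 2.2
position: [0.588, -0.2825, 0.0197]
eef_rot: [-0.0, 1.0, -0.02, -0.001]
ft_force: [-1.1, 0.7, 0.4]
finger_gap: 0.0939
grip_force: 0.0
```

Request:
{"method": "apply_moves", "body": {"targets": [{"dp":[0,0,0],"delta_rot":[0,0,0],"jaw":-1},{"dp":[0,0,0],"delta_rot":[0,0,0],"jaw":-1},{"dp":[0,0,0],"delta_rot":[0,0,0],"jaw":-1},{"dp":[0,0,0],"delta_rot":[0,0,0],"jaw":-1},{"dp":[0,0,0],"delta_rot":[0,0,0],"jaw":-1}]}}

```text
time: 2.7
position: [0.5885, -0.2826, 0.0211]
eef_rot: [0.0, 1.0, -0.02, 0.0]
ft_force: [0.4, 0.1, 0.3]
finger_gap: 0.0578
grip_force: 0.2
```

Request:
{"method": "apply_moves", "body": {"targets": [{"dp":[0,0,0],"delta_rot":[0,0,0],"jaw":-1},{"dp":[0,0,0],"delta_rot":[0,0,0],"jaw":-1},{"dp":[0,0,0],"delta_rot":[0,0,0],"jaw":-1},{"dp":[0,0,0],"delta_rot":[0,0,0],"jaw":-1},{"dp":[0,0,0],"delta_rot":[0,0,0],"jaw":-1}]}}

```text
time: 3.2
position: [0.5885, -0.2826, 0.0208]
eef_rot: [0.0, 1.0, -0.02, 0.0]
ft_force: [-0.3, 0.3, 6.3]
finger_gap: 0.0541
grip_force: 30.2
```

Request:
{"method": "apply_moves", "body": {"targets": [{"dp":[0,0,-0.02],"delta_rot":[0,0,0],"jaw":-1},{"dp":[0,0,-0.04],"delta_rot":[0,0,0],"jaw":-1},{"dp":[0,0,-0.045],"delta_rot":[0,0,0],"jaw":-1},{"dp":[0,0,-0.045],"delta_rot":[0,0,0],"jaw":-1},{"dp":[0,0,-0.04],"delta_rot":[0,0,0],"jaw":-1}]}}

```text
time: 3.7
position: [0.5882, -0.2825, 0.2127]
eef_rot: [0.0, 1.0, -0.02, 0.0]
ft_force: [0.2, -0.8, -1.1]
finger_gap: 0.054
grip_force: 29.8
```

Run:
```python
from h import *
i=capture("wrist");cv2.imwrite("pics/w3.png",cv2.resize(i[:,:,::-1],(400,300)))
s=capture("side")[:,:,::-1]; cv2.imwrite("pics/s3.png",np.hstack([cv2.resize(i[:,:,::-1],(400,300)),cv2.resize(s[100:300,200:440],(360,300))]))
go((.5,-.1,.24));print(get_state()["grip_force"])
```

```text
dp [-0.0976 -0.1798 -0.0248] rot [ 0.0026 -0.0077 -0.0058] pos [ 0.5906 -0.2836  0.2164] t 3.8 F [ 0.7 -0.7 -0.2] gap 0.0539 j [ 0.38  0.38 -0.04  1.64  0.02  1.11 -1.27]
29.787788149842527
```

View pics/s3.png

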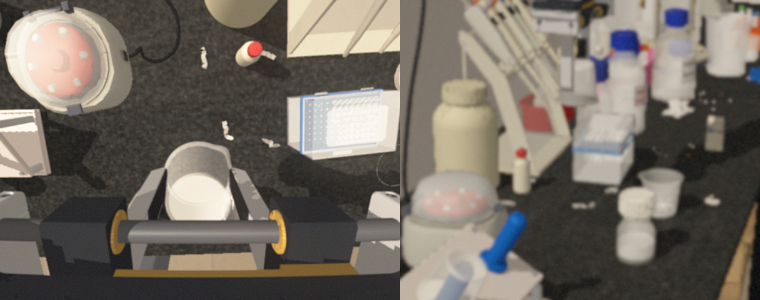

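The beaker is held squarely in the fingers and the other two items stand undisturbed. Next, go towards the peg.

```bash
cat >> h.py <<'E'
tip=np.array([.5462,.0473,.1459]);Z=R.from_euler('z',psi)*R.from_euler('y',-np.pi/6)
def peg(h,off=(-.002,0,-.009)):
    c=tip+Z.apply([0,0,h]);go(c-(Z*R.from_euler('x',np.pi)).apply(off),np.pi/6)
E
python3 - <<'E'
from h import *
peg(.06)
E
```

```text
dp [-0.0814 -0.3288  0.0239] rot [ 0.0041  0.5159 -0.005 ] pos [ 0.5906 -0.2836  0.2164] t 3.8 F [ 0.7 -0.7 -0.2] gap 0.0539 j [ 0.38  0.38 -0.04  1.64  0.02  1.11 -1.27]
```

Request:
{"method": "apply_moves", "body": {"targets": [{"dp":[-0.01,-0.03,-0.01],"delta_rot":[0,0,0],"jaw":-1},{"dp":[-0.02,-0.045,-0.01],"delta_rot":[0,0,0],"jaw":-1},{"dp":[-0.02,-0.045,0],"delta_rot":[0,0,0],"jaw":-1},{"dp":[-0.02,-0.045,0],"delta_rot":[0,0,0],"jaw":-1},{"dp":[-0.01,-0.045,0],"delta_rot":[0,0,0],"jaw":-1}]}}

```text
time: 4.3
position: [0.5147, -0.0684, 0.2299]
eef_rot: [0.0, 1.0, -0.02, -0.0]
ft_force: [0.6, -0.1, 0.0]
finger_gap: 0.0542
grip_force: 29.8
```

Request:
{"method": "apply_moves", "body": {"targets": [{"dp":[0,-0.03,0],"delta_rot":[0,0.1,0],"jaw":-1},{"dp":[0,-0.03,0],"delta_rot":[0,0.1,0],"jaw":-1},{"dp":[0,-0.03,0],"delta_rot":[0,0.11,0],"jaw":-1},{"dp":[0,-0.02,0],"delta_rot":[0,0.11,0],"jaw":-1},{"dp":[0,-0.008,0],"delta_rot":[0,0.1,0],"jaw":-1}]}}

```text
time: 4.8
position: [0.5207, 0.0506, 0.2304]
eef_rot: [0.004, 0.966, -0.017, 0.259]
ft_force: [0.2, -1.2, -1.8]
finger_gap: 0.0539
grip_force: 29.8
```

Run:
```python
from h import *
capture("side")
peg(.06)
```

```text
dp [-0.0154  0.0024  0.0346] rot [ 0.0003 -0.0039 -0.0024] pos [0.5184 0.0506 0.2287] t 4.85 F [-3.1  0.1 -3.3] gap 0.0539 j [ 0.01 -0.1  -0.34  2.3   0.34  0.46 -2.21]
```

Request:
{"method": "apply_moves", "body": {"targets": [{"dp":[-0.008,0.001,0.005],"delta_rot":[0,0,0],"jaw":-1},{"dp":[-0.007,0.001,0.01],"delta_rot":[0,0,0],"jaw":-1},{"dp":[0,0,0.01],"delta_rot":[0,0,0],"jaw":-1},{"dp":[0,0,0.01],"delta_rot":[0,0,0],"jaw":-1},{"dp":[0,0,0],"delta_rot":[0,0,0],"jaw":-1}]}}

```text
time: 5.35
position: [0.5254, 0.045, 0.1908]
eef_rot: [0.005, 0.967, -0.02, 0.255]
ft_force: [0.7, -0.6, 0.2]
finger_gap: 0.0538
grip_force: 29.8
```

Run:
```python
from h import *
t=capture("top")[:,:,::-1];s=capture("side")[:,:,::-1]
peg(.06)
for n in("top","side"): print(proj(n,tip),proj(n,tip+Z.apply([0,0,.03])),proj(n,tip+Z.apply([0,0,.09])))
cv2.imwrite("pics/a4.png",np.hstack([cv2.resize(t[170:270,200:310],(400,364),interpolation=2),cv2.resize(s[180:300,220:340],(364,364),interpolation=2)]))
```

```text
dp [-0.0032 -0.0026 -0.0007] rot [ 0.0033  0.0055 -0.0055] pos [0.5255 0.0454 0.1921] t 5.45 F [-0.5 -0.3 -0.8] gap 0.0541 j [ 0.03 -0.03 -0.36  2.33  0.46  0.39 -2.33]
[258.24141858 227.21168856] [256.64189761 232.25467427] [253.22466274 243.04825581]
[278.56838549 244.98237101] [285.9356007  232.97775638] [301.3574857  207.85966165]
```

View pics/a4.png

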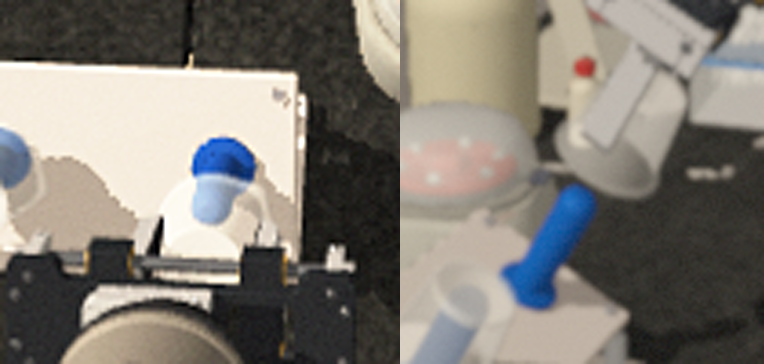

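Side: mouth centre ~(288,234) over the tip at (278.5,245), in line. Top: mouth ~5 mm to the right. I'll correct +y and slide on.

Request:
{"method": "apply_moves", "body": {"targets": [{"dp":[-0.001,-0.004,0],"delta_rot":[0,0.005,0],"jaw":-1},{"dp":[0,0,0.008],"delta_rot":[0,0,0],"jaw":-1},{"dp":[0,0,0.01],"delta_rot":[0,0,0],"jaw":-1},{"dp":[0,0,0.01],"delta_rot":[0,0,0],"jaw":-1},{"dp":[0,0,0.01],"delta_rot":[0,0,0],"jaw":-1}]}}

```text
time: 5.95
position: [0.5443, 0.0489, 0.1594]
eef_rot: [0.005, 0.966, -0.019, 0.26]
ft_force: [0.5, -0.9, -0.8]
finger_gap: 0.0543
grip_force: 29.8
```

Request:
{"method": "apply_moves", "body": {"targets": [{"dp":[0,0,0.008],"delta_rot":[0,0,0],"jaw":-1},{"dp":[0,0,0.008],"delta_rot":[0,0,0],"jaw":-1},{"dp":[0,0,0.007],"delta_rot":[0,0,0],"jaw":-1},{"dp":[0,0,0.005],"delta_rot":[0,0,0],"jaw":-1},{"dp":[0,0,0],"delta_rot":[0,0,0],"jaw":-1}]}}

```text
time: 6.45
position: [0.5581, 0.0484, 0.1349]
eef_rot: [0.005, 0.966, -0.019, 0.259]
ft_force: [-0.4, -0.7, -0.8]
finger_gap: 0.0539
grip_force: 29.8
```

Run:
```python
from h import *
t=capture("top")[:,:,::-1];s=capture("side")[:,:,::-1]
peg(-.027)
cv2.imwrite("pics/a5.png",np.hstack([cv2.resize(t[170:270,200:310],(400,364),interpolation=2),cv2.resize(s[180:300,220:340],(364,364),interpolation=2)]))
```

```text
dp [-0.0029  0.0018  0.021 ] rot [ 0.0029 -0.0015 -0.0046] pos [0.558  0.0487 0.1353] t 6.55 F [ 0.2 -0.1 -1.5] gap 0.0542 j [-0.06  0.13 -0.27  2.33  0.86  0.28 -2.71]
```

View pics/a5.png

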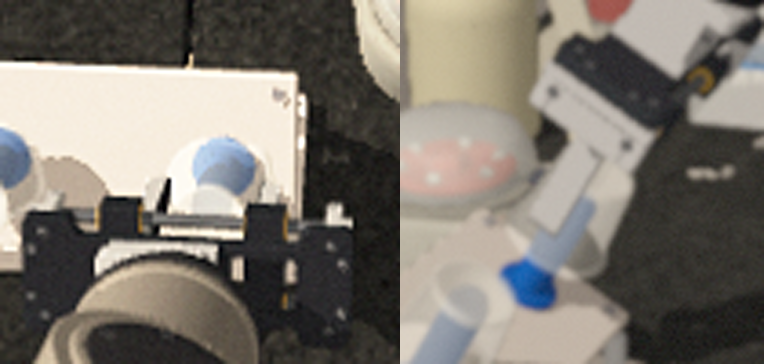

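Everything is in line: the peg is inside the beaker with about 21 mm left to go. Joint 7 is at -2.71, close to its limit of -2.73, so I'll turn the round beaker about the peg to relieve it.

Request:
{"method": "apply_moves", "body": {"targets": [{"dp":[0,0,0],"delta_rot":[0,0,-0.08],"jaw":-1},{"dp":[0,0,0],"delta_rot":[0,0,-0.1],"jaw":-1},{"dp":[0,0,0],"delta_rot":[0,0,-0.1],"jaw":-1},{"dp":[0,0,0],"delta_rot":[0,0,-0.1],"jaw":-1},{"dp":[0,0,0],"delta_rot":[0,0,0],"jaw":-1}]}}

```text
time: 7.05
position: [0.558, 0.0485, 0.1356]
eef_rot: [0.054, 0.952, 0.165, 0.254]
ft_force: [1.2, -0.0, -0.6]
finger_gap: 0.0542
grip_force: 29.8
```

Run:
```python
from h import *
peg(-.027)
```

```text
dp [-0.0034  0.0003  0.0212] rot [ 0.0033 -0.0014  0.3769] pos [0.558  0.0485 0.1356] t 7.05 F [ 1.2 -0.  -0.6] gap 0.0542 j [-0.02  0.13 -0.32  2.33  0.87  0.29 -2.34]
```

Request:
{"method": "apply_moves", "body": {"targets": [{"dp":[0,0,0.003],"delta_rot":[0,0,0],"jaw":-1},{"dp":[0,0,0.003],"delta_rot":[0,0,0],"jaw":-1},{"dp":[0,0,0.003],"delta_rot":[0,0,0],"jaw":-1},{"dp":[0,0,0.003],"delta_rot":[0,0,0],"jaw":-1},{"dp":[0,0,0],"delta_rot":[0,0,0],"jaw":-1}]}}

```text
time: 7.55
position: [0.5639, 0.0486, 0.1241]
eef_rot: [0.054, 0.952, 0.164, 0.253]
ft_force: [1.0, -0.1, -1.5]
finger_gap: 0.0544
grip_force: 29.8
```

Run:
```python
from h import *
peg(-.027)
```

```text
dp [-0.0029  0.0008  0.0083] rot [ 2.800e-03 -2.000e-04  3.749e-01] pos [0.5639 0.0486 0.1241] t 7.55 F [ 1.  -0.1 -1.5] gap 0.0544 j [-0.04  0.16 -0.29  2.33  0.95  0.27 -2.43]
```

Request:
{"method": "apply_moves", "body": {"targets": [{"dp":[0,0,0.002],"delta_rot":[0,0,0],"jaw":-1},{"dp":[0,0,0.002],"delta_rot":[0,0,0],"jaw":-1},{"dp":[0,0,0.002],"delta_rot":[0,0,0],"jaw":-1},{"dp":[0,0,0.002],"delta_rot":[0,0,0],"jaw":-1},{"dp":[0,0,0],"delta_rot":[0,0,0],"jaw":-1}]}}

```text
time: 8.05
position: [0.5685, 0.0492, 0.119]
eef_rot: [0.054, 0.951, 0.164, 0.255]
ft_force: [-20.7, 2.1, 30.8]
finger_gap: 0.0545
grip_force: 31.9
```

Run:
```python
from h import *
t=capture("top")[:,:,::-1];s=capture("side")[:,:,::-1]
peg(-.027)
cv2.imwrite("pics/a6.png",np.hstack([cv2.resize(t[170:270,200:310],(400,364),interpolation=2),cv2.resize(s[180:300,220:340],(364,364),interpolation=2)]))
```

```text
dp [-0.0045  0.0011  0.0017] rot [ 0.0023 -0.0035  0.3759] pos [0.5685 0.0492 0.1191] t 8.15 F [-20.5   1.7  31.4] gap 0.0546 j [-0.05  0.17 -0.28  2.33  1.01  0.26 -2.48]
```

View pics/a6.png

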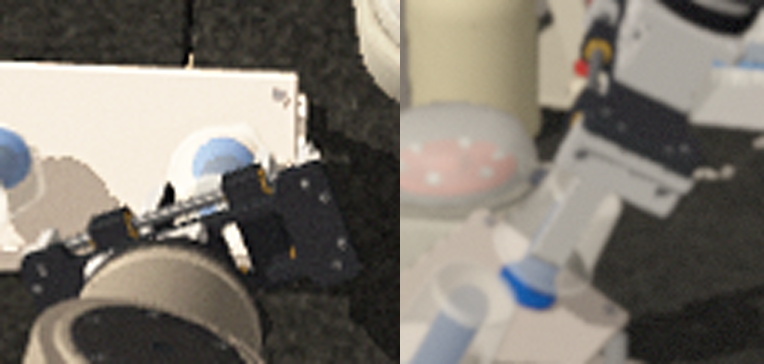

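The peg has met the beaker's bottom, 1.7 mm from the predicted depth, with about 37 N along the peg. I'll ease off 2.5 mm and let go.

Request:
{"method": "apply_moves", "body": {"targets": [{"dp":[0,0,-0.0025],"delta_rot":[0,0,0],"jaw":-1},{"dp":[0,0,0],"delta_rot":[0,0,0],"jaw":0.2},{"dp":[0,0,0],"delta_rot":[0,0,0],"jaw":0.4},{"dp":[0,0,0],"delta_rot":[0,0,0],"jaw":0.7},{"dp":[0,0,0],"delta_rot":[0,0,0],"jaw":1}]}}

```text
time: 8.65
position: [0.5667, 0.0483, 0.1197]
eef_rot: [0.054, 0.952, 0.164, 0.254]
ft_force: [-0.1, 0.2, -0.1]
finger_gap: 0.0768
grip_force: 0.0
```

Request:
{"method": "apply_moves", "body": {"targets": [{"dp":[0,0,0],"delta_rot":[0,0,0],"jaw":1},{"dp":[0,0,0],"delta_rot":[0,0,0],"jaw":1},{"dp":[0,0,0],"delta_rot":[0,0,0],"jaw":1},{"dp":[0,0,0],"delta_rot":[0,0,0],"jaw":1},{"dp":[0,0,0],"delta_rot":[0,0,0],"jaw":1}]}}

```text
time: 9.15
position: [0.5667, 0.0483, 0.1199]
eef_rot: [0.054, 0.952, 0.164, 0.254]
ft_force: [-0.6, 0.2, 0.4]
finger_gap: 0.0939
grip_force: 0.0
```

Run:
```python
from h import *
w=capture("wrist")[:,:,::-1];s=capture("side")[:,:,::-1]
peg(-.027)
cv2.imwrite("pics/a7.png",np.hstack([cv2.resize(w,(436,364),interpolation=2),cv2.resize(s[180:300,220:340],(364,364),interpolation=2)]))
```

```text
dp [-0.0032  0.0006  0.0032] rot [ 0.003  -0.0009  0.3751] pos [0.5667 0.0483 0.1199] t 9.25 F [0.1 0.1 0.2] gap 0.0939 j [-0.05  0.17 -0.28  2.33  0.99  0.27 -2.46]
```

View pics/a7.png

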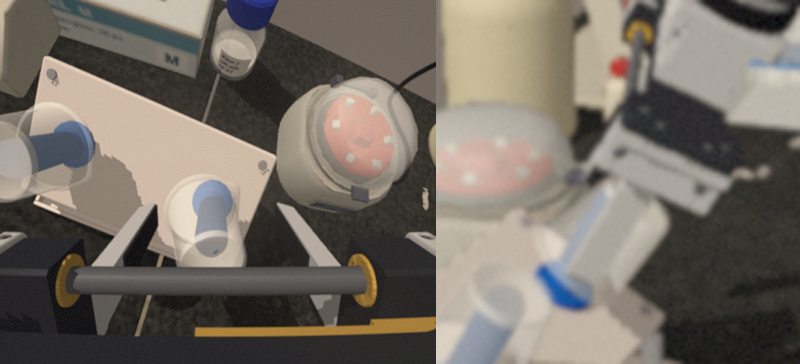

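The beaker hangs on the peg (wrist image, 170–245 px wide) with both fingers clear of it. Retreat along the peg.

Request:
{"method": "apply_moves", "body": {"targets": [{"dp":[0,0,-0.01],"delta_rot":[0,0,0],"jaw":1},{"dp":[0,0,-0.015],"delta_rot":[0,0,0],"jaw":1},{"dp":[0,0,-0.02],"delta_rot":[0,0,0],"jaw":1},{"dp":[0,0,-0.02],"delta_rot":[0,0,0],"jaw":1},{"dp":[0,0,-0.02],"delta_rot":[0,0,0],"jaw":1}]}}

```text
time: 9.75
position: [0.5236, 0.0501, 0.194]
eef_rot: [0.054, 0.952, 0.164, 0.254]
ft_force: [0.1, -0.1, -0.0]
finger_gap: 0.094
grip_force: 0.0
```

Request:
{"method": "apply_moves", "body": {"targets": [{"dp":[0,0,-0.015],"delta_rot":[0,0,0],"jaw":1},{"dp":[0,0,-0.01],"delta_rot":[0,0,0],"jaw":1},{"dp":[0,0,0],"delta_rot":[0,0,0],"jaw":1},{"dp":[0,0,0],"delta_rot":[0,0,0],"jaw":1},{"dp":[0,0,0],"delta_rot":[0,0,0],"jaw":1}]}}

```text
time: 10.25
position: [0.5116, 0.0504, 0.2144]
eef_rot: [0.054, 0.952, 0.164, 0.253]
ft_force: [-0.2, 0.3, -0.6]
finger_gap: 0.0938
grip_force: 0.0
```

Run:
```python
from h import *
w=capture("wrist")[:,:,::-1];s=capture("side")[:,:,::-1]
peg(-.027)
cv2.imwrite("pics/a8.png",np.hstack([cv2.resize(w,(436,364),interpolation=2),cv2.resize(s[180:300,220:340],(364,364),interpolation=2)]))
```

```text
dp [-0.0026  0.0008  0.1127] rot [2.800e-03 2.000e-04 3.752e-01] pos [0.5115 0.0505 0.2143] t 10.35 F [ 1.2 -0.5  0.4] gap 0.094 j [ 0.05 -0.09 -0.39  2.33  0.37  0.44 -1.88]
```

View pics/a8.png

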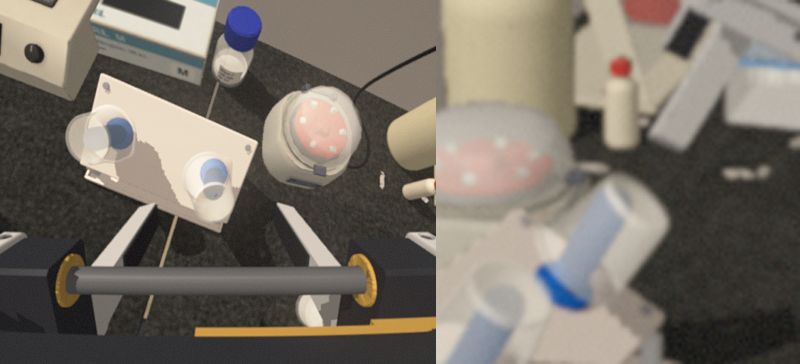

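The beaker hangs on the free peg down to its bottom, tilted slightly like its neighbour, and the gripper is well clear.

```bash
python3 -c "
from workcell import *
print(finish_job())"
```

```text
the job is handed in; nothing more can be done
None
```

The washed beaker hangs on the free blue peg, pushed on until the peg met its bottom and then let go; the gripper is clear, I kept clear of the upright beaker and the bottle, and the job was handed in at about 10 s (no verdict was returned).

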